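# Book in the tube racks

### The arm

A 6-joint arm with a two-finger parallel gripper is mounted at the origin on the work surface. World frame = base frame: x ahead of the robot, y to its left, z up, the work surface at z = 0. Lengths are in m, angles in rad, forces in N, time in s.
With the tool pointing down it reaches from about 0.35 to 0.85 m from the base axis. Payload 8.1 kg.
Tool frame: the origin (TCP) lies on the mounting face of the last link; the fingertips stand 173 mm ahead of it and the grasp point (between the pads) lies env.grasp_offset ahead of it (env.grasp_offset is the distance from the TCP to the grasp point, in m); z points along the fingers, y is the line along which they close (so a half turn about z gives the same grasp; the last joint's range is limited). The gripper opens to 85 mm and grips with 20 to 120 N. Pads are 22 mm wide; open, the fingers measure 114 mm over their backs; the gripper's body (76 mm by 85 mm) begins 54 mm behind the grasp point. The pads swing forward as they close: fully open they stand 13 mm farther back than shut.
Start: joints at [1.052, 0.13, 1.488, -0, 1.523, -0.085], TCP at [0.252, 0.544, 0.405] pointing down, gripper open.
Joint ranges: [-2.96, 2.96], [-0.89, 2.26], [0.02, 2.5], [-1.34, 4.48], [0, 2.73], [-2.66, 2.66]. Speed limits (rad/s): [2.39, 2.39, 2.79, 3.14, 3.14, 3.14].

### API

Orientations are given as [roll, pitch, yaw] about the fixed x, y, z axes, in that order (R = Rz(yaw) Ry(pitch) Rx(roll)).
In Python, from workcell import env, optics, job_done, finder gives the robot as it stands. The module is installed in compiled form; this text tells all that it offers.
- The arm moves only by the shell command python3 -m inch 'ROWS' [FORCE]. ROWS is JSON, one flat list of numbers, 5 for each row, row after row: the shift along the tool's x, y, z in cm, then the turn about the tool's z in rad, then the finger opening in cm, from 0 to 8.54. In form: [x, y, z, yaw, jaw, x, y, z, yaw, jaw, ...]. A call has 1 to 8 rows; each row shifts and turns the commanded pose from where the row before left it, along the tool's axes as they then stand; what a row does not reach is not made up. A row lasts 1/8 s, in which the tool goes at most 62.5 mm and 10.7 degrees, less where a joint would pass 70% of its speed; a pose out of reach is approached as far as the arm can. A call with a gripper value outside its range is refused whole. The fingers move at their own pace and stop on an object; FORCE is the grip in N (left out, the last holds). Time passes only in rows, so rows that do not move let the fingers close. It gives the time, the measured TCP pose, the force, the opening and the grip force at its end, in the units of the state.
- env.state(): the state, without advancing time (a new reading comes with each control period).
- optics.camera(name): name is "side" or "top" or "wrist"; returns a dict with "img" (384x512x3 uint8, red, green, blue), "range_z" (384x512 float32, m along the optical axis (not along the pixel's ray), 0 where there is no reading), "intrinsics" (3x3 intrinsics, pixels), "D" ([k1, k2, p1, p2, k3] as OpenCV has them; the pictures are not rectified), "T" (4x4, takes a point from camera to world coordinates); the wrist camera has in their place "hand_eye" (4x4, takes a point from camera to tool coordinates, whose origin is the TCP and whose axes are the flange's). Camera axes: x right, y down, z forward; pixel columns grow to the right and rows downward; lengths in m; the calibration is good to about 2 mm. A picture is of the moment at which its call begins: read the wrist's pose just before it.
- job_done(): hands the job in; it is judged then, once.
Trained networks look in a picture, given as the dict that the camera call returned (one of the last four; its "shot" number tells which), for a name from the list of things; names that differ only in an ending like _2 or _b are one class to them, and where a whole thing is asked for, a point or a joint stands for the part that bears it (a point fixed in the world has none). Each returns a list of dicts, best first, with "confidence" (0 to 1); they miss things now and then, are a little off and sometimes report something else, mostly with a low value. They report only what shows in the picture. A call takes as long as a camera call.
- finder.find_in(label, picture): "position" ([x, y, z] in m, in the coordinates of the camera as it stood for that picture, good to about 4 mm: the middle of the surface that is visible of it).
- finder.place_of(label, picture): "position" ([x, y, z] in m, in the coordinates of the camera as it stood for that picture, good to about 4 mm: a listed point, or the origin of a listed thing).
The state is a dict: "clock": time; "q": joint angles; "dq": joint speeds; "joint_torque": joint torques, N m; "tool_pos": TCP position; "tool_rot": TCP orientation; "ft_force": force on the tool from outside, world axes, zero at the start; "moment": the same for the moment, N m; "gripper_width": opening from 0.0 (shut) to 1.0 (fully open); "grip_force": force on a finger pad.
Only numpy, scipy, OpenCV 4.12 (cv2) and the standard library are available. Lean on these libraries where they do the work, as an engineer would, in place of code of your own. Each camera call takes 0.05 s, during which the arm holds its last target. There are 200 camera calls.

### The job

Book in the three loaded tube racks by gently tapping the round key on the white box in front of each one well down (past half-way, without ramming it against its stop), where it stays: first the small square rack with four tubes, then the narrow single-row rack, and last the large block full of tubes. Only touch: lift or shove none of the boxes, and leave the racks, their tubes and everything else around as they are. Leave the key in front of the empty rack up, and finish clear of everything.

Things in the scene. Friction and masses are not known exactly. Their poses are not given: they have to be found in the camera images.
- rack_square: small square tube rack, 52 x 52 mm, holding 2 x 2 = four capped tubes. Blue plastic, 45 mm high, tube caps up to 90 mm, fixed to the work surface. Origin: centre of its underside; its own -x side is its front, where its key box stands, 120 mm away centre to centre.
- rack_row: narrow single-row tube rack, 30 mm deep (x) and 118 mm wide (y), holding one row of five capped tubes. Blue plastic, 45 mm high, tube caps up to 90 mm, fixed to the work surface. Origin: centre of its underside; its own -x side is its front, where its key box stands, 120 mm away centre to centre.
- rack_block: large block tube rack, 74 mm deep (x) and 96 mm wide (y), full with 3 x 4 = twelve capped tubes. Blue plastic, 45 mm high, tube caps up to 90 mm, fixed to the work surface. Origin: centre of its underside; its own -x side is its front, where its key box stands, 120 mm away centre to centre.
- rack_empty: large block tube rack, 74 mm deep (x) and 96 mm wide (y), EMPTY: twelve dark empty holes, no tubes. Blue plastic, 45 mm high, fixed to the work surface. Origin: centre of its underside; its own -x side is its front, where its key box stands, 120 mm away centre to centre.
- keybox_square: Loose white key box, 56 x 56 mm and 26 mm high (without its key), 0.4 kg, on a rubber foot, in front (-x, robot side) of rack_square. All four key boxes look alike. Origin: centre of its underside, z up.
- key_square (a joint): How far the key on this box is pushed down, m: 0 (up to 0.0015 at the start) is up, 0.014 is the hard bottom stop; beyond 0.005 counts as down. It slides straight down: pushing takes about 3.5 N at the top, 5 N at 8 mm and 6 N at the bottom, and it stays where it is left. Against the stop the force rises steeply, so ending 7 to 12 mm down is best.
- keytop_square (a point): Centre of the flat top of the round aluminium key on keybox_square: 36 mm diameter, about 44 mm above the work surface when up, 30 mm when fully down. The point moves with the key.
- keybox_row: Loose white key box, 56 x 56 mm and 26 mm high (without its key), 0.4 kg, on a rubber foot, in front (-x, robot side) of rack_row. All four key boxes look alike. Origin: centre of its underside, z up.
- key_row (a joint): How far the key on this box is pushed down, m: 0 (up to 0.0015 at the start) is up, 0.014 is the hard bottom stop; beyond 0.005 counts as down. It slides straight down: pushing takes about 3.5 N at the top, 5 N at 8 mm and 6 N at the bottom, and it stays where it is left. Against the stop the force rises steeply, so ending 7 to 12 mm down is best.
- keytop_row (a point): Centre of the flat top of the round aluminium key on keybox_row: 36 mm diameter, about 44 mm above the work surface when up, 30 mm when fully down. The point moves with the key.
- keybox_block: Loose white key box, 56 x 56 mm and 26 mm high (without its key), 0.4 kg, on a rubber foot, in front (-x, robot side) of rack_block. All four key boxes look alike. Origin: centre of its underside, z up.
- key_block (a joint): How far the key on this box is pushed down, m: 0 (up to 0.0015 at the start) is up, 0.014 is the hard bottom stop; beyond 0.005 counts as down. It slides straight down: pushing takes about 3.5 N at the top, 5 N at 8 mm and 6 N at the bottom, and it stays where it is left. Against the stop the force rises steeply, so ending 7 to 12 mm down is best.
- keytop_block (a point): Centre of the flat top of the round aluminium key on keybox_block: 36 mm diameter, about 44 mm above the work surface when up, 30 mm when fully down. The point moves with the key.
- keybox_empty: Loose white key box, 56 x 56 mm and 26 mm high (without its key), 0.4 kg, on a rubber foot, in front (-x, robot side) of rack_empty. All four key boxes look alike. Origin: centre of its underside, z up.
- key_empty (a joint): How far the key on this box is pushed down, m: 0 (up to 0.0015 at the start) is up, 0.014 is the hard bottom stop; beyond 0.005 counts as down. It slides straight down: pushing takes about 3.5 N at the top, 5 N at 8 mm and 6 N at the bottom, and it stays where it is left. Against the stop the force rises steeply, so ending 7 to 12 mm down is best.
- keytop_empty (a point): Centre of the flat top of the round aluminium key on keybox_empty: 36 mm diameter, about 44 mm above the work surface when up, 30 mm when fully down. The point moves with the key.
- cup: White specimen cup with lid, 42 mm diameter, 52 mm high, loose, stands among the key boxes near the middle. Not part of the job: leave alone. Origin: centre of its underside.
- bottle: Small capped bottle, 44 mm diameter, 85 mm high, loose, stands between two racks. Not part of the job: leave alone. Origin: centre of its underside.
- labels: Roll of labels, paper ring 52 mm outer diameter, 25 mm high, loose, lies between two racks. Not part of the job: leave alone. Origin: centre of its underside.
- marker: Marker pen, 120 x 13 x 13 mm, lies along its own x between the two middle racks, loose. Not part of the job: leave alone. Origin: centre of its underside.
- timer: Flat white timer, 60 x 60 x 18 mm, lies behind the racks, loose. Not part of the job: leave alone. Origin: centre of its underside.
- jar: Lidded jar, 60 mm diameter, 70 mm high, loose, stands behind the racks. Not part of the job: leave alone. Origin: centre of its underside.

How it is judged:
By the outcome, as a careful person would: the job done as asked, in the order asked, and still so for the second after the job is handed in, with the robot touching nothing.
It also fails if it takes over 56 s, if anything falls off the work surface, if the arm or the gripper's body presses on something with over 40 N, if the wrist force passes 120 N, or if a joint passes its speed limit or range.

## Working session

There is one attempt and no reset: what is moved stays moved. The work goes in short steps, Python scripts to look and compute and a shell command to move; the robot and the scene stay as the last step left them, time stands still between calls to the robot, and variables do not carry over. Pictures are saved under pics/ and viewed, at most 10 in all, crops included, and the job is handed in when it is done.

```bash
mkdir -p pics
cat > h.py <<'E'
from workcell import env, optics, finder
import numpy as np, cv2
from scipy.spatial.transform import Rotation as R
def save(p,n): cv2.imwrite('pics/'+n,p['img'][:,:,::-1])
def Tof(p,s):
    if 'T' in p: return np.array(p['T'])
    W=np.eye(4); W[:3,:3]=R.from_euler('xyz',s['tool_rot']).as_matrix(); W[:3,3]=s['tool_pos']
    return W@np.array(p['hand_eye'])
def w(T,x): return (T@np.r_[x,1])[:3]
E
python3 - <<'E'
from h import *
s=env.state(); print(s, env.grasp_offset)
for c in ['top']:
    p=optics.camera(c); save(p,c+'1.png'); T=Tof(p,s); print(T.round(3))
    for l in ['keytop_square','keytop_row','keytop_block','keytop_empty','rack_square','rack_row','rack_block','rack_empty','cup','bottle']:
        for d in finder.place_of(l,p)[:4]: print(l,round(d['confidence'],2),w(T,d['position']).round(3))
E
```

```text
{'clock': 0.0, 'q': array([ 1.05160458e+00,  1.31171997e-01,  1.48928973e+00, -4.17467170e-06,
        1.52300070e+00, -8.54090444e-02]), 'dq': array([ 0.00028321,  0.00129437, -0.00166597, -0.00055896, -0.00042486,
        0.0010176 ]), 'joint_torque': array([ 2.42564747e-04, -5.69376791e+01, -5.00563502e+01, -8.32860087e-05,
        1.47287466e-02, -3.82340517e-06]), 'tool_pos': array([0.25205343, 0.54423383, 0.40363193]), 'tool_rot': array([-3.13972935e+00, -1.55346334e-04,  2.70781001e+00]), 'ft_force': array([-0.30281588, -0.41565586,  0.26077669]), 'moment': array([-0.01696942,  0.00028711,  0.05076709]), 'grip_force': 0.0, 'gripper_width': 1.0022531356488331} 0.1547
[[ 0.064 -0.978  0.2    0.357]
 [-0.998 -0.063  0.01   0.01 ]
 [ 0.003 -0.2   -0.98   1.183]
 [ 0.     0.     0.     1.   ]]
keytop_square 0.59 [ 0.443 -0.348  0.047]
keytop_row 0.47 [0.479 0.344 0.041]
keytop_row 0.32 [ 0.563 -0.233  0.002]
keytop_block 0.55 [ 0.448 -0.115  0.049]
keytop_empty 0.45 [0.443 0.086 0.046]
keytop_empty 0.29 [ 0.566 -0.349 -0.001]
keytop_empty 0.18 [ 0.508 -0.     0.   ]
rack_row 0.68 [ 0.595  0.34  -0.001]
rack_row 0.59 [ 0.759  0.115 -0.002]
rack_block 0.63 [ 0.572 -0.113  0.001]
rack_block 0.59 [ 0.629  0.235 -0.001]
rack_empty 0.89 [0.566 0.108 0.001]
cup 0.73 [ 0.503 -0.001 -0.002]
cup 0.54 [0.444 0.084 0.046]
bottle 0.72 [0.629 0.24  0.002]
```

View pics/top1.png

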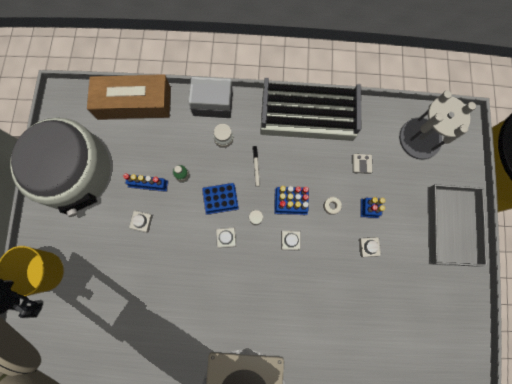

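The top view, with image right being −y, shows four pairs of rack and key. The row rack is at px (145,182) with its key at (140,221). The empty rack is at (220,198) with its key at (226,237). The block is at (292,200) with its key at (291,240). The square rack is at (373,207) with its key at (371,247). The finder agrees. I'll turn the tool to yaw π/2 while moving away, with the jaws shut.

```bash
python3 -m inch '[-2,-1.5,0,0.1624,0,-2,-1.5,0,0.1624,0,-2,-1.5,0,0.1624,0,-2,-1.5,0,0.1624,0,-2,-1.5,0,0.1624,0,-2,-1.5,0,0.1624,0,-2,-1.5,0,0.1624,0]'
```

```text
clock: 1.42
tool_pos: [0.2531, 0.3777, 0.4048]
tool_rot: [3.141, -0.0, 1.565]
ft_force: [-0.0, -0.1, 0.2]
gripper_width: -0.002
grip_force: 0.0
```

```bash
python3 -m inch '[-3,4,0,0,0,-4,4,0,0,0,-5,4,0,0,0,-5,4,0,0,0,-5,2,0,0,0,-5,1,0,0,0,-5,0,0,0,0,-5,0,0,0,0]'; python3 -m inch '[-5,0,0,0,0,-5,0,0,0,0,-5,0,0,0,0,-5,0,0,0,0,-5,0,0,0,0,-5,0,0,0,0,-4,0,0,0,0,-1.5,0,0,0,0]';python3 - <<'E'
from h import *
s=env.state(); p=optics.camera('wrist'); save(p,'w1.png'); T=Tof(p,s); print(s['tool_pos'],T.round(3))
for l in ['keytop_square','rack_square']:
    for f in (finder.place_of,finder.find_in):
        for d in f(l,p)[:3]: print(l,round(d['confidence'],2),w(T,d['position']).round(4))
E
```

```text
clock: 2.42
tool_pos: [0.4412, 0.0093, 0.4049]
tool_rot: [3.141, 0.0, 1.571]
ft_force: [0.0, 0.9, -0.4]
gripper_width: -0.001
grip_force: 0.0
clock: 3.42
tool_pos: [0.441, -0.346, 0.4045]
tool_rot: [-3.141, 0.0, 1.569]
ft_force: [-0.8, 0.8, 0.4]
gripper_width: 0.001
grip_force: 0.0
[ 0.44099824 -0.34598293  0.40451172] [[ 1.    -0.002  0.001  0.44 ]
 [-0.002 -0.951 -0.309 -0.267]
 [ 0.001  0.309 -0.951  0.374]
 [ 0.     0.     0.     1.   ]]
keytop_square 0.73 [ 0.4417 -0.3499  0.0435]
keytop_square 0.51 [ 0.5594 -0.2337  0.0009]
keytop_square 0.68 [ 0.4404 -0.3482  0.0423]
rack_square 0.58 [ 0.5591 -0.3546  0.0041]
rack_square 0.77 [ 0.5468 -0.3428  0.047 ]
rack_square 0.45 [ 0.4445 -0.3494  0.0416]
```

View pics/w1.png

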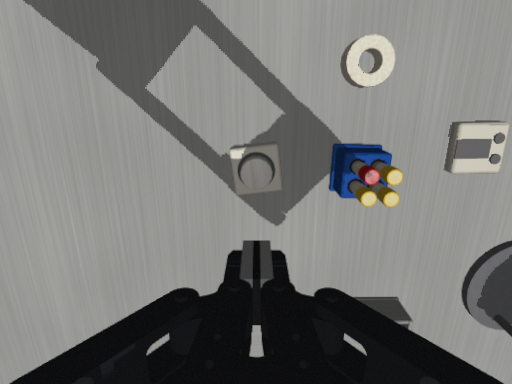

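The picture shows the square rack's key at px (257,172), in front of the four-tube rack at (370,175). The key is about 3 mm off the tool axis.

```bash
python3 -m inch '[-0.3,0,2,0,0,0,0,4,0,0,0,0,4,0,0,0,0,3.5,0,0,0,0,2.5,0,0,0,0,1,0,0,0,0,0,0,0]'; python3 -m inch '[0,0,0.3,0,0,0,0,0.3,0,0,0,0,0.2,0,0,0,0,0,0,0]'
```

```text
clock: 4.55
tool_pos: [0.4412, -0.3463, 0.2338]
tool_rot: [-3.14, -0.001, 1.572]
ft_force: [0.3, -1.0, -0.0]
gripper_width: -0.0
grip_force: 0.0
clock: 5.05
tool_pos: [0.4414, -0.347, 0.2267]
tool_rot: [-3.142, -0.0, 1.571]
ft_force: [0.4, 0.0, 1.5]
gripper_width: 0.001
grip_force: 0.0
```

```bash
python3 -m inch '[0,0,0.3,0,0,0,0,0.3,0,0,0,0,0,0,0]'|grep -E "pos|force"; python3 -m inch '[0,0,0.2,0,0,0,0,0,0,0]'|grep -E "pos|force";python3 -m inch '[0,0,0.2,0,0,0,0,0,0,0]'|grep -E "pos|force"
```

```text
tool_pos: [0.4413, -0.3469, 0.2202]
ft_force: [0.2, 0.2, 0.5]
grip_force: 0.0
tool_pos: [0.4414, -0.347, 0.2185]
ft_force: [0.1, 0.3, 0.0]
grip_force: 0.0
tool_pos: [0.4415, -0.3471, 0.2167]
ft_force: [-0.0, 0.2, -0.6]
grip_force: 0.0
```

```bash
for i in 1 2; do :; done; python3 -m inch '[0,0,0.15,0,0,0,0,0,0,0]'|grep -E "pos|ft_force"; python3 -m inch '[0,0,0.15,0,0,0,0,0,0,0]'|grep -E "pos|ft_force";python3 -m inch '[0,0,0.15,0,0,0,0,0,0,0]'|grep -E "pos|ft_force"
```

```text
tool_pos: [0.4415, -0.347, 0.2153]
ft_force: [-0.2, 0.0, 2.1]
tool_pos: [0.4415, -0.3471, 0.2137]
ft_force: [-1.3, 1.0, 2.2]
tool_pos: [0.4415, -0.3471, 0.2121]
ft_force: [-0.1, -0.7, 2.9]
```

```bash
python3 -m inch '[0,0,0.2,0,0,0,0,0,0,0]'|grep -E "pos|ft_force"; python3 -m inch '[0,0,0.2,0,0,0,0,0,0,0]'|grep -E "pos|ft_force"
python3 - <<'E'
from h import *
s=env.state(); p=optics.camera('wrist'); save(p,'w2.png'); print(s['ft_force'])
E
```

```text
tool_pos: [0.4415, -0.3471, 0.21]
ft_force: [0.4, 0.2, 1.5]
tool_pos: [0.4415, -0.3471, 0.208]
ft_force: [0.3, -0.2, 2.1]
[ 0.3391283  -0.16115536  2.05685445]
```

View pics/w2.png

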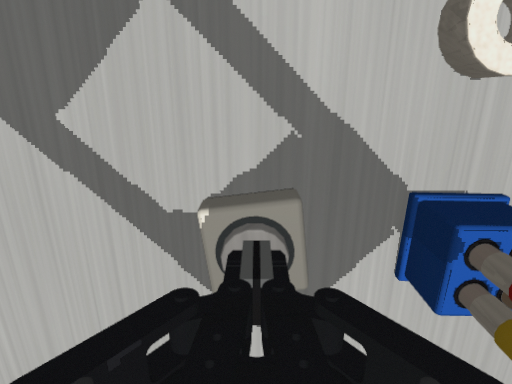

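The fingertips are at the key, px (255,245), centred on the box. I'll measure the key's height with the range picture.

```bash
cat >> h.py <<'E'
def pts(p,T):
    K=np.array(p['intrinsics']); z=p['range_z']; v,u=np.mgrid[:z.shape[0],:z.shape[1]]
    n=cv2.undistortPoints(np.stack([u.ravel(),v.ravel()],1).astype(np.float64)[:,None],K,np.array(p['D']))[:,0].reshape(*z.shape,2)
    P=np.dstack([n*z[...,None],z]); return P@T[:3,:3].T+T[:3,3]
def keyh():
    s=env.state(); p=optics.camera('wrist'); W=pts(p,Tof(p,s)); t=s['tool_pos']
    print(s['clock'],s['tool_pos'].round(4),s['ft_force'].round(2))
    return p,W
E
python3 - <<'E'
from h import *
p,W=keyh()
for v in range(180,300,6): print(v,[(W[v,u,2]*1000).round(1) for u in (215,222,230,236,256,275,280,285,295)], (W[v,230,:2]).round(3))
E
```

```text
7.225 [ 0.4415 -0.347   0.208 ] [ 0.25 -0.12  1.96]
180 [np.float64(0.6), np.float64(1.5), np.float64(-0.6), np.float64(1.4), np.float64(0.2), np.float64(1.1), np.float64(0.7), np.float64(-0.0), np.float64(0.6)] [ 0.426 -0.317]
186 [np.float64(0.8), np.float64(0.3), np.float64(0.5), np.float64(1.2), np.float64(1.0), np.float64(0.3), np.float64(1.1), np.float64(-0.7), np.float64(0.2)] [ 0.426 -0.32 ]
192 [np.float64(0.6), np.float64(0.9), np.float64(0.9), np.float64(0.7), np.float64(7.6), np.float64(11.6), np.float64(13.5), np.float64(13.6), np.float64(15.6)] [ 0.425 -0.324]
198 [np.float64(10.8), np.float64(11.6), np.float64(13.5), np.float64(14.7), np.float64(18.2), np.float64(22.8), np.float64(23.2), np.float64(23.4), np.float64(23.6)] [ 0.426 -0.323]
204 [np.float64(21.2), np.float64(22.3), np.float64(23.7), np.float64(23.7), np.float64(25.7), np.float64(25.6), np.float64(26.6), np.float64(26.0), np.float64(26.2)] [ 0.427 -0.323]
210 [np.float64(26.0), np.float64(26.1), np.float64(26.2), np.float64(26.3), np.float64(26.5), np.float64(26.3), np.float64(26.7), np.float64(26.6), np.f
[... 1887 characters left out ...]
at64(28.0), np.float64(64.8), np.float64(65.2), np.float64(71.7), np.float64(64.3), np.float64(65.0), np.float64(65.4), np.float64(26.9)] [ 0.43 -0.34]
282 [np.float64(25.9), np.float64(76.8), np.float64(78.1), np.float64(79.1), np.float64(72.7), np.float64(79.0), np.float64(79.0), np.float64(77.2), np.float64(26.6)] [ 0.431 -0.335]
288 [np.float64(26.9), np.float64(80.9), np.float64(82.5), np.float64(82.7), np.float64(72.6), np.float64(82.0), np.float64(83.1), np.float64(79.7), np.float64(82.3)] [ 0.432 -0.334]
294 [np.float64(76.6), np.float64(83.0), np.float64(84.5), np.float64(83.4), np.float64(72.2), np.float64(84.6), np.float64(84.2), np.float64(84.7), np.float64(84.0)] [ 0.432 -0.335]
```

The key top is at 35 mm, about 9 mm down, which matches TCP z − 173 mm. I'll retreat and cross to the row key.

```bash
python3 -m inch '[0,0,-1,0,0,0,0,-3,0,0,0,0,-4,0,0,0,0,-4,0,0,2,0,-4,0,0,5,0,-1,0,0,5,0,0,0,0,5,0,0,0,0]'; python3 -m inch '[5,0,0,0,0,5,0,0,0,0,5,0,0,0,0,5,0,0,0,0,5,0,0,0,0,5,0,0,0,0,5,0,0,0,0,5,1,0,0,0]'; python3 -m inch '[5,1,0,0,0,5,1,0,0,0,2,0.5,0,0,0,0,0,0,0,0]'
python3 - <<'E'
from h import *
s=env.state(); p=optics.camera('wrist'); save(p,'w3.png'); T=Tof(p,s); print(s['tool_pos'])
for l in ['keytop_row','rack_row']:
    for d in finder.place_of(l,p)[:3]: print(l,round(d['confidence'],2),w(T,d['position']).round(4))
E
```

```text
clock: 8.28
tool_pos: [0.4411, -0.1756, 0.3789]
tool_rot: [3.141, 0.0, 1.57]
ft_force: [1.1, 0.5, 0.6]
gripper_width: 0.001
grip_force: 0.0
clock: 9.28
tool_pos: [0.4507, 0.2247, 0.3789]
tool_rot: [3.141, -0.0, 1.571]
ft_force: [1.4, -0.3, 1.2]
gripper_width: -0.002
grip_force: 0.0
clock: 9.78
tool_pos: [0.476, 0.3441, 0.3781]
tool_rot: [-3.141, 0.0, 1.573]
ft_force: [-0.3, -0.2, 0.2]
gripper_width: 0.004
grip_force: 0.0
[0.47604775 0.3440742  0.37809127]
keytop_row 0.96 [0.4733 0.3396 0.0454]
keytop_row 0.45 [ 0.6271  0.2366 -0.0048]
rack_row 0.97 [ 0.5954  0.3372 -0.0013]
```

View pics/w3.png

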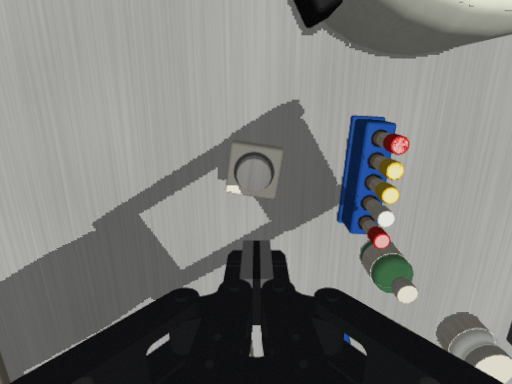

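The single-row rack's key is at px (254,172), with the rack at (370,175). I'll descend in the same way and first measure the height of the key while it is up.

```bash
python3 -m inch '[-0.3,-0.1,2,0,0,0,0,4,0,0,0,0,4,0,0,0,0,3,0,0,0,0,1.5,0,0,0,0,0.5,0,0,0,0,0,0,0]'|grep -E "pos|ft_f"
cat >> h.py <<'E'
def kk():
    p,W=keyh(); t=env.state()['tool_pos']
    c=W[150:262]; d=np.hypot(c[...,0]-t[0],c[...,1]-t[1])
    z=c[...,2]; m=(d<.02)&(z>.028)&(z<.0465); h,b=np.histogram(z[m],np.arange(.028,.047,.001)); print(dict(zip((b[:-1]*1e3).round().astype(int).tolist(),h.tolist())))
    i=h.argmax(); q=m&(abs(z-b[i]-.0005)<.0015); print('key',np.median(z[q]).round(4),'box',np.median(z[(z>.022)&(z<.0275)]).round(4))
E
python3 -c "
from h import *; kk()"
```

```text
tool_pos: [0.4756, 0.3399, 0.2289]
ft_force: [-0.2, 0.3, 0.4]
10.8 [0.4756 0.3399 0.2289] [-0.2   0.31  0.4 ]
{28: 10, 29: 7, 30: 4, 31: 5, 32: 7, 33: 6, 34: 6, 35: 4, 36: 6, 37: 8, 38: 6, 39: 7, 40: 12, 41: 70, 42: 709, 43: 931, 44: 133, 45: 2}
key 0.0431 box 0.0262
```

```bash
python3 -m inch '[0,0,0.5,0,0,0,0,0.4,0,0,0,0,0.2,0,0,0,0,0.15,0,0,0,0,0.15,0,0,0,0,0.15,0,0,0,0,0.15,0,0,0,0,0,0,0]'|grep -E "pos|ft_f"; python3 -m inch '[0,0,0.15,0,0,0,0,0.15,0,0,0,0,0.1,0,0,0,0,0,0,0]'|grep -E "pos|ft_f"; python3 -c "
from h import *; kk()"
```

```text
tool_pos: [0.4753, 0.34, 0.2111]
ft_force: [-1.4, -0.5, 1.6]
tool_pos: [0.4753, 0.34, 0.2071]
ft_force: [-2.2, -1.0, 5.5]
12.35 [0.4753 0.34   0.2071] [-2.22 -1.03  5.5 ]
{28: 10, 29: 8, 30: 7, 31: 13, 32: 63, 33: 630, 34: 709, 35: 103, 36: 0, 37: 3, 38: 23, 39: 21, 40: 34, 41: 45, 42: 49, 43: 49, 44: 53, 45: 55}
key 0.0341 box 0.0263
```

The row key is 9 mm down. Next is the block key.

```bash
python3 -m inch '[0,0,-1,0,0,0,0,-3,0,0,0,0,-4,0,0,0,0,-4,0,0,-2,0,-4,0,0,-5,-1,-1,0,0,-5,-1,0,0,0,-5,-0.8,0,0,0]'|grep -E "pos|ft_f"; python3 -m inch '[-5,0,0,0,0,-5,0,0,0,0,-5,0,0,0,0,-5,0,0,0,0,-5,0,0,0,0,-3,0,0,0,0,-0.5,0,0,0,0,0,0,0,0,0]'|grep -E "pos|ft_f";  python3 - <<'E'
from h import *
s=env.state(); p=optics.camera('wrist'); save(p,'w4.png'); T=Tof(p,s); print(s['tool_pos'])
for l in ['keytop_block','rack_block']:
    for d in finder.place_of(l,p)[:3]: print(l,round(d['confidence'],2),w(T,d['position']).round(4))
E
```

```text
tool_pos: [0.4469, 0.1687, 0.378]
ft_force: [0.3, -0.8, 0.8]
tool_pos: [0.4474, -0.1149, 0.3774]
ft_force: [0.8, 1.0, -0.4]
[ 0.44739726 -0.11487928  0.37739856]
keytop_block 0.84 [ 0.4446 -0.111   0.0465]
keytop_block 0.22 [ 0.4475 -0.1092 -0.0009]
rack_block 0.93 [ 5.629e-01 -1.062e-01  3.000e-04]
rack_block 0.49 [0.6686 0.0056 0.0042]
```

View pics/w4.png

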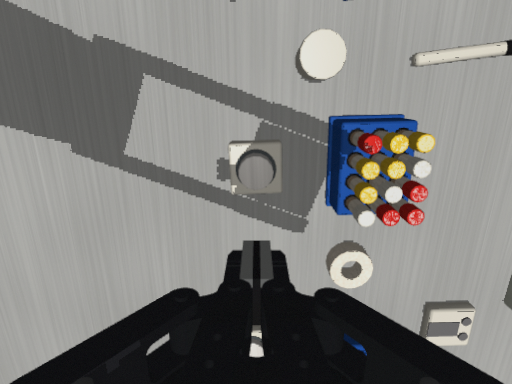

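The block's key is at px (256,170), in front of the 12-tube block at (380,170). The cup is at (322,54), about 115 mm away.

```bash
python3 -m inch '[0.1,-0.1,2,0,0,0,0,4,0,0,0,0,4,0,0,0,0,3,0,0,0,0,1.5,0,0,0,0,0.5,0,0,0,0,0,0,0]'|grep -E "pos|ft_f"; python3 -c "
from h import *; kk()"
```

```text
tool_pos: [0.4469, -0.114, 0.228]
ft_force: [-0.6, 0.9, 0.4]
15.425 [ 0.4469 -0.114   0.228 ] [-0.62  0.92  0.44]
{28: 13, 29: 10, 30: 9, 31: 6, 32: 9, 33: 11, 34: 12, 35: 13, 36: 10, 37: 9, 38: 10, 39: 7, 40: 11, 41: 23, 42: 86, 43: 678, 44: 965, 45: 132}
key 0.0442 box 0.0263
```

```bash
python3 -m inch '[0,0,0.4,0,0,0,0,0.3,0,0,0,0,0.2,0,0,0,0,0.15,0,0,0,0,0.15,0,0,0,0,0.15,0,0,0,0,0.15,0,0,0,0,0,0,0]'|grep -E "pos|ft_f"; python3 -m inch '[0,0,0.15,0,0,0,0,0.15,0,0,0,0,0.15,0,0,0,0,0.05,0,0,0,0,0,0,0]'|grep -E "pos|ft_f"; python3 -c "
from h import *; kk()"
```

```text
tool_pos: [0.4464, -0.114, 0.2121]
ft_force: [-0.5, -0.0, 1.9]
tool_pos: [0.4464, -0.1141, 0.2071]
ft_force: [-0.5, 0.0, 4.2]
17.1 [ 0.4464 -0.1141  0.2071] [-0.54  0.04  4.2 ]
{28: 26, 29: 14, 30: 14, 31: 28, 32: 93, 33: 624, 34: 768, 35: 93, 36: 1, 37: 2, 38: 23, 39: 22, 40: 29, 41: 41, 42: 58, 43: 44, 44: 58, 45: 48}
key 0.0341 box 0.0263
```

Its key is now at 34 mm, 9–10 mm down. I'll retreat and do a final check from the top camera.

```bash
python3 -m inch '[0,0,-1,0,0,0,0,-3,0,0,0,0,-4,0,0,0,-1,-4,0,0,0,-3,-4,0,0,0,-3,-3,0,0,0,-1,-1,0,0,0,0,0,0,0]'|grep -E "pos|ft_f"
python3 - <<'E'
from h import *
p=optics.camera('top'); save(p,'top2.png'); W=pts(p,Tof(p,None))
for n,c in dict(square=(.441,-.348),row=(.4755,.340),block=(.4465,-.113),empty=(.443,.086)).items():
    d=np.hypot(W[...,0]-c[0],W[...,1]-c[1]); m=(d<.012)&(W[...,2]>.02); print(n,m.sum(),np.median(W[m],axis=0).round(4) if m.any() else '')
E
```

```text
tool_pos: [0.3665, -0.1142, 0.4077]
ft_force: [-0.2, -0.8, -0.7]
square 51 [ 0.4409 -0.3477  0.0355]
row 55 [0.4753 0.3395 0.0344]
block 28 [ 0.4478 -0.1092  0.0344]
empty 53 [0.443  0.0862 0.0429]
```

View pics/top2.png

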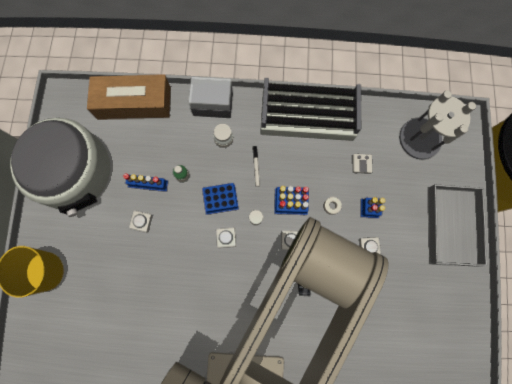

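The three loaded racks' keys are down at about 34–35 mm and the empty rack's key is still up at 43 mm. Everything is in place, with boxes at px (140,221), (226,237), (291,240) and (371,247), and the arm is clear.

```bash
python3 -c "
from workcell import job_done; print(job_done())"
```

```text
the job is handed in; nothing more can be done
None
```

I tapped the square, row and block keys down in that order, each about 9–10 mm. The empty rack's key is still up, the boxes, racks and other items look unmoved in the last top view, the arm is clear, and I handed the job in at about 18 s of the 56 s allowed.

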